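Slide the packing plate out over the press bed's edge

TASK

With your fingertips, push the flat steel plate across the press bed toward the bed's edge on the robot's right, until the line scribed across the plate lies right over that edge, so that 30 mm of plate overhangs, square to the edge, ready for the operator to get a hand under it. Only slide it: do not lift or tip the plate, and do not push it off. Leave the loose parts on and around the bed where they are, and finish with the hand clear.

Things in the scene. Friction and masses are not known exactly. Their poses are not given: they have to be found in the camera images.
- bed: the press bed: fixed flat steel block on the bench, 360 mm along its x, 300 mm along its y, 50 mm high (its top is 50 mm above the bench). Origin at the centre of its underside. Its y axis points roughly to the robot's left; the edge to overhang is its straight -y edge, 150 mm from the origin, parallel to its x axis
- bed_edge (a point): the middle of that edge, on the bed's top (50 mm above the bench); axes as the bed's, -y points out over the bench
- plate: the loose flat steel plate lying on the bed, 110 mm along its x, 100 mm along its y, 8 mm thick, roughly 0.55 to 0.9 kg, sliding with ordinary friction. Origin at the centre of its underside. Its -y side leads toward the edge; its +y side is the one to push on. At the start it lies wholly on the bed, turned up to 15 degrees to it
- plate_line (a point): the middle of the dark line (3 mm wide, the plate's full width, flat: cannot be felt) scribed across the top of the plate parallel to its leading -y side and 30 mm from it (20 mm from the plate's centre, at 8 mm height over its underside); axes as the plate's
- bushing: thick steel bush standing on the bed, 42 mm outside, 24 mm bore, 34 mm high; origin at the centre of its underside; to be left alone
- dowel: plain steel dowel pin standing on the bed, 26 mm across, 40 mm high; origin at the centre of its underside; to be left alone
- nut: dark steel hexagon nut lying on the bed, 34 mm across corners, 16 mm high; origin at the centre of its underside; to be left alone
- pen: blue marker pen with black cap lying on the bench beside the bed, 130 mm long, 17 mm thick; origin on its underside near its middle; to be left alone
- wrench: steel spanner lying on the bench, 180 mm long; origin on its underside near its middle; to be left alone
- cap: shallow black plastic cap on the bench, open upward, 72 mm across, 20 mm high; origin at the centre of its underside; to be left alone
- bearing: steel bearing ring lying on the bench, 72 mm across, 22 mm high; origin at the centre of its underside; to be left alone
- oiler: white plastic oil bottle with a green cap standing on the bench, 52 mm across, 120 mm high; origin at the centre of its underside; to be left alone
Things that resemble listed ones, but are neither listed nor needed, are in the scene too. There is more than one size of the plate; the job needs the middle-sized.

How it is judged:
By the outcome, as a careful person would: the job done as asked, in the order asked, and still so for the second after the job is handed in, with the robot touching nothing.
It also fails if it takes over 48 s, if anything falls off the work surface, if the arm or the gripper's body presses on something with over 40 N, if the wrist force passes 120 N, or if a joint passes its speed limit or range.

ROBOT

A 6-joint arm with a two-finger parallel gripper is mounted at the origin on the work surface. World frame = base frame: x ahead of the robot, y to its left, z up, the work surface at z = 0. Lengths are in m, angles in degrees, forces in N, time in s.
With the tool pointing down it reaches from about 0.375 to 0.9 m from the base axis. Payload 3.1 kg.
Tool frame: the origin (TCP) lies midway between the tips of the shut fingers; the grasp point (between the pads) lies 19 mm behind it; z points along the fingers, y is the line along which they close (so a half turn about z gives the same grasp; the last joint's range is limited). The gripper opens to 87 mm and grips with 3 to 60 N. Pads are 19 mm wide; open, the fingers measure 117 mm over their backs; the gripper's body (75 mm by 190 mm) begins 51 mm behind the grasp point.
Start: joints at [60.533, 30.224, 82.088, -0, 67.689, -10.227], TCP at [0.206, 0.59, 0.223] pointing down, gripper open.
Joint ranges: [-176.69, 176.69], [-43.24, 126.21], [12.49, 139.97], [-82, 262], [0, 151.66], [-163.58, 163.58]. Speed limits (degrees/s): [159.86, 159.86, 180, 180, 180, 180].

INTERFACE

Orientations are given as a 3x3 rotation matrix whose columns are the frame's x, y, z axes.
In Python, from rig import read_state, capture, camera_info, hand_in gives the robot as it stands.
- The arm moves only by the tool drive_tool, never from a script. Its argument "motion" is a list of rows, each a list of 2 entries, a list of its own where there are three numbers: the shift along the tool's x, y, z in mm, then the turn, a rotation vector about the tool's x, y, z in rad. A call has 1 to 5 rows; each row shifts and turns the commanded pose from where the row before left it, along the tool's axes as they then stand; what a row does not reach is not made up. A row lasts 1/10 s, in which the tool goes at most 50 mm and 8.59 degrees, less where a joint would pass 70% of its speed; a pose out of reach is approached as far as the arm can. A call is refused whole if a number of a shift passes 50 or a number of a turn 0.15, either way. A call with a gripper value outside its range is refused whole. "gripper" is the opening, from 0 (shut) to 1 (fully open), set as the call begins (left out, the last holds). The fingers move at their own pace and stop on an object; the grip force is fixed at half the most. Time passes only in rows, so rows that do not move let the fingers close. It gives the time, the measured TCP pose, the force, the opening and the grip force at its end, in the units of the state.
- read_state(): the state, without advancing time (a new reading comes with each control period).
- capture(name): name is "scene" or "top" or "wrist"; returns the picture (384x512x3 uint8, red, green, blue); there is no depth.
- camera_info(name): a dict with "fovy" (degrees; the focal length in pixels is half the picture's height over the tangent of half this angle, whatever the lens; pixels are square), "cx", "cy" (the principal point, pixels), "xyz" and "orientation" of the camera in the world; the wrist camera has in their place "T_tool_cam" (4x4, takes a point from camera to tool coordinates, whose origin is the TCP and whose axes are the flange's). Camera axes: x right, y down, z forward; pixel columns grow to the right and rows downward; lengths in m; the calibration is good to about 2 mm. A picture is of the moment at which its call begins: read the wrist's pose just before it. camera_info takes no time and is no camera call.
- hand_in(): hands the job in; it is judged then, once.
The state is a dict: "time_s": time; "joint_positions": joint angles; "qvel": joint speeds; "tau": joint torques, N m; "position": TCP position; "tcp_rot": TCP orientation; "force": force on the tool from outside, world axes, zero at the start; "moment": the same for the moment, N m; "opening": opening from 0.0 (shut) to 1.0 (fully open); "grasp_force": force on a finger pad.
Only numpy, scipy, OpenCV 4.12 (cv2) and the standard library are available. Lean on these libraries where they do the work, as an engineer would, in place of code of your own. Each camera call takes 0.05 s, during which the arm holds its last target. There are 200 camera calls.

## Working session

There is one attempt and no reset: what is moved stays moved. The work goes in short steps, Python scripts to look and compute and a tool call to move; the robot and the scene stay as the last step left them, time stands still between calls to the robot, and variables do not carry over. Pictures are saved under pics/ and viewed, at most 10 in all, crops included, and the job is handed in when it is done.

Besides the shell and the picture viewer there is one more tool, called after "Call:" by a JSON object that holds its "op" and its "data". drive_tool: Moves the arm, as the interface text tells. Its arguments: {"type":"object","properties":{"motion":{"type":"array","items":{"type":"array"}},"gripper":{"type":"number"}},"required":["motion"]}

```bash
mkdir -p pics; ls
python3 - <<'E'
from rig import *
import cv2
for n in("top","scene"):
    i=camera_info(n);print(n,i)
    cv2.imwrite(f"pics/{n}0.png",cv2.resize(capture(n),None,fx=1.5,fy=1.5)[:,:,::-1])
print(camera_info("wrist"));s=read_state();print(s)
E
```

```text
pics
top {'fovy': 54.718178635224405, 'cx': 252.1637359360321, 'cy': 192.46496833587048, 'xyz': array([0.38116608, 0.03340163, 1.09915502]), 'orientation': array([[-0.00487973, -0.99115207,  0.13264147],
       [-0.99996066,  0.00385402, -0.00798859],
       [ 0.00740671, -0.13267523, -0.99113189]])}
scene {'fovy': 46.1364890934663, 'cx': 262.4217500524831, 'cy': 183.75443768050977, 'xyz': array([1.33503196, 0.0031797 , 0.98885727]), 'orientation': array([[-1.48285077e-02,  7.56549056e-01, -6.53768797e-01],
       [ 9.99818329e-01,  1.90501844e-02, -6.32356189e-04],
       [ 1.19760077e-02, -6.53659403e-01, -7.56694099e-01]])}
{'fovy': 67.81849775095893, 'cx': 254.32019168011453, 'cy': 192.32411271814368, 'T_tool_cam': array([[-3.89304996e-04, -9.65270116e-01, -2.61253615e-01,
         6.99003519e-02],
       [ 9.99999801e-01, -5.05401275e-04,  3.77196039e-04,
         4.71383148e-04],
       [-4.96133975e-04, -2.61253416e-01,  9.65270121e-01,
        -1.62382588e-01],
       [ 0.00000000e+00,  0.00000000e+00,  0.00000000e+00,
         1.00000000e+00]])}
{'time_s': 0.1, 'joint_positions': array([ 6.05318788e+01,  3.02741221e+01,  8.21471537e+01,  1.36009645e-04,
        6.76896777e+01, -1.02285437e+01]), 'qvel': array([-0.09183622, -0.10730706, -0.22465333,  0.00919411, -0.02686868,
       -0.07582463]), 'tau': array([-3.36757203e-04, -4.40985310e+01, -1.77150983e+01,  6.34569791e-02,
        5.35036891e-02, -5.11703115e-05]), 'position': array([0.20561257, 0.58953023, 0.22167481]), 'tcp_rot': array([[-9.44148515e-01,  3.29518846e-01, -9.54554798e-04],
       [ 3.29520047e-01,  9.44147075e-01, -1.68489815e-03],
       [ 3.46034428e-04, -1.90533903e-03, -9.99998125e-01]]), 'force': array([0.57481618, 0.24571346, 0.27194153]), 'moment': array([-0.04419398, -0.01106259, -0.01131087]), 'grasp_force': 0.0, 'opening': 0.9980550596763966}
```

View pics/top0.png

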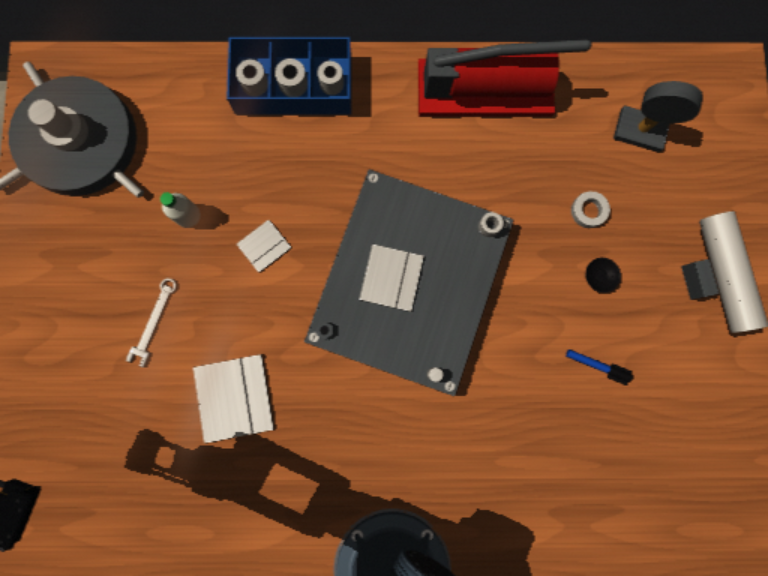

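View pics/scene0.png

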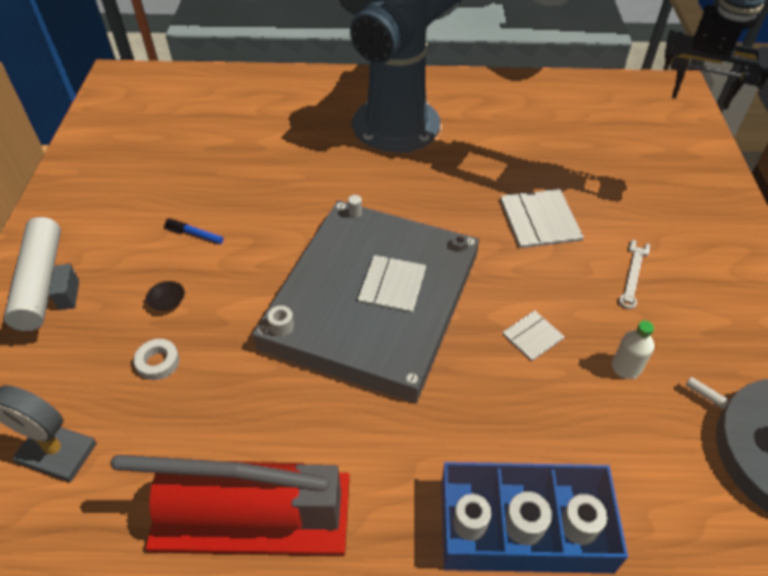

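The plate on the bed is the middle-sized one, at about (391,278) in the top picture. The bed is turned about 18°, and the target edge runs from (513,220) to (455,393). The bush sits at (491,223) and the dowel at (436,374), at the two ends of that edge.

```bash
cat > h.py <<'E'
from rig import *
import numpy as np, cv2
def cam(name,s=None):
    i=camera_info(name); f=192/np.tan(np.radians(i["fovy"]/2))
    if name=="wrist":
        T=np.eye(4);T[:3,:3]=s["tcp_rot"];T[:3,3]=s["position"];T=T@i["T_tool_cam"];R,p=T[:3,:3],T[:3,3]
    else: R,p=i["orientation"],i["xyz"]
    return f,i["cx"],i["cy"],R,p
def ray(c,uv,z):
    f,cx,cy,R,p=c; uv=np.atleast_2d(uv).astype(float)
    d=np.c_[(uv[:,0]-cx)/f,(uv[:,1]-cy)/f,np.ones(len(uv))]@R.T
    return (p+d*((z-p[2])/d[:,2])[:,None])
def proj(c,P):
    f,cx,cy,R,p=c; q=(np.atleast_2d(P)-p)@R
    return np.c_[f*q[:,0]/q[:,2]+cx,f*q[:,1]/q[:,2]+cy]
def biggest(m,near):
    cs,_=cv2.findContours(m.astype(np.uint8),cv2.RETR_EXTERNAL,cv2.CHAIN_APPROX_NONE)
    cs=[c for c in cs if cv2.contourArea(c)>150 and cv2.pointPolygonTest(cv2.convexHull(c),near,False)>=0]
    return max(cs,key=cv2.contourArea)
E
python3 - <<'E'
from h import *
im=capture("top");c=cam("top")
hsv=cv2.cvtColor(im,cv2.COLOR_RGB2HSV)
pl=biggest(cv2.morphologyEx(((hsv[...,2]>140)&(hsv[...,1]<70)).astype(np.uint8),cv2.MORPH_CLOSE,np.ones((5,5))),(258,185))
r=cv2.minAreaRect(ray(c,pl[:,0],.058)[:,:2].astype(np.float32));print("plate",r)
print(cv2.boxPoints(r))
m=(hsv[...,1]<90).astype(np.uint8)
b=biggest(cv2.morphologyEx(m,cv2.MORPH_OPEN,np.ones((5,5))),(258,185))
P=ray(c,b[:,0],.05)[:,:2]
r=cv2.minAreaRect(P.astype(np.float32));print("bed",r);print(cv2.boxPoints(r))
# right edge fit
u=b[:,0]; a,e=np.array([513,222])/1.5,np.array([455,392])/1.5
t=(e-a)/np.linalg.norm(e-a);d=u-a;al=d@t;off=d@np.array([-t[1],t[0]])
k=(abs(off)<4)&(al>8)&(al<105)
vx,vy,x,y=cv2.fitLine(P[k].astype(np.float32),cv2.DIST_HUBER,0,1e-4,1e-4).ravel();print("edge",vx,vy,x,y,np.degrees(np.arctan2(vy,vx)),k.sum())
# dark line
z=proj(c,[[0,0,0]])
for n,q in dict(bush=(491/1.5,222/1.5,.084),dowel=(435/1.5,374/1.5,.09),nut=(325/1.5,330/1.5,.066)).items():print(n,ray(c,q[:2],q[2]))
E
```

```text
plate ((0.543110728263855, 0.0010544322431087494), (0.10025080293416977, 0.1085476204752922), 76.70140075683594)
[[ 0.47876218 -0.03524245]
 [ 0.584399   -0.06021122]
 [ 0.6074593   0.03735131]
 [ 0.5018225   0.06232008]]
bed ((0.5398115515708923, -0.03577880561351776), (0.2982041835784912, 0.35822921991348267), 70.05403900146484)
[[ 0.32057744 -0.11483495]
 [ 0.6573182  -0.23703901]
 [ 0.75904566  0.04327734]
 [ 0.42230493  0.1654814 ]]
edge 0.940205 -0.34060913 0.49556932 -0.17731503 -19.913988 92
bush [[ 0.64224619 -0.18660204  0.084     ]]
dowel [[ 0.36143463 -0.07579371  0.09      ]]
nut [[0.44259435 0.12412417 0.066     ]]
```

Call:
{"op": "drive_tool", "data": {"motion": [[[0,0,0],[0,0,0.145]],[[0,0,0],[0,0,0.145]],[[0,0,0],[0,0,0.145]],[[0,0,0],[0,0,0.145]],[[0,0,0],[0,0,0.145]]], "gripper": 0.7}}

```text
time_s: 0.65
position: [0.2057, 0.5898, 0.2221]
tcp_rot: [[-0.483, 0.876, -0.0], [0.876, 0.483, -0.001], [-0.001, -0.001, -1.0]]
force: [-1.0, 0.3, -0.8]
opening: 0.714
grasp_force: 0.0
```

Call:
{"op": "drive_tool", "data": {"motion": [[[0,0,0],[0,0,0.145]],[[0,0,0],[0,0,0.145]],[[0,0,0],[0,0,0.145]],[[0,0,0],[0,0,0.145]],[[0,0,0],[0,0,0.145]]]}}

```text
time_s: 1.15
position: [0.2058, 0.5898, 0.2221]
tcp_rot: [[0.219, 0.976, -0.001], [0.976, -0.219, -0.001], [-0.001, -0.0, -1.0]]
force: [-0.3, 0.3, -0.5]
opening: 0.699
grasp_force: 0.0
```

Call:
{"op": "drive_tool", "data": {"motion": [[[0,0,0],[0,0,0.132]],[[0,0,0],[0,0,0]]]}}

```text
time_s: 1.35
position: [0.2058, 0.5898, 0.2222]
tcp_rot: [[0.34, 0.94, -0.0], [0.94, -0.34, -0.001], [-0.001, -0.0, -1.0]]
force: [-0.1, -0.7, -0.8]
opening: 0.702
grasp_force: 0.0
```

```bash
cat > g.py <<'E'
from h import *
E0=np.array([.4886,-.1768]);a=np.radians(-19.93);ex=np.array([np.cos(a),np.sin(a)]);ey=np.array([-ex[1],ex[0]])
def rep(tx=None,ty=None,tz=None):
    s=read_state();R=s["tcp_rot"];p=s["position"]
    print("bed xy",np.round(np.r_[(p[:2]-E0)@ex,(p[:2]-E0)@ey]*1e3,1),"z",round(p[2]*1e3,1),"toolx-ey deg",np.degrees(np.arctan2(R[1,1],R[0,1])-a).round(2),"F",s["force"].round(1),"t",s["time_s"],"op",s["opening"].round(2))
    if tx is not None:
        t=np.r_[E0+tx*ex+ty*ey,tz];print("tool shift mm",(R.T@(t-p)*1e3).round(1))
E
python3 -c "
from g import *
rep(-.010,.270,.15)"
```

```text
Traceback (most recent call last):
  File "g.py", line 5, in rep
    print("bed xy",np.round(np.r_[(p[:2]-E0)@ex,(p[:2]-E0)@ey]*1e3,1),"z",round(p[2]*1e3,1),"toolx-ey deg",np.degrees(np.arctan2(R[1,1],R[0,1])-a).round(2),"F",s["force"].round(1),"t",s["time_s"],"op",s["opening"].round(2))
                                                                                                                                                                                                         ^^^^^^^^^^^^^^^^^^
AttributeError: 'float' object has no attribute 'round'
```

Call:
{"op": "drive_tool", "data": {"motion": [[[-22,32,0],[0,0,0]],[[-22,32,0],[0,0,0]],[[-22,32,0],[0,0,0]],[[-22,32,0],[0,0,0]],[[-22,32,0],[0,0,0]]]}}

```text
time_s: 1.85
position: [0.3195, 0.4309, 0.2225]
tcp_rot: [[0.337, 0.942, -0.0], [0.942, -0.337, -0.0], [-0.0, 0.0, -1.0]]
force: [-0.4, -0.0, 0.6]
opening: 0.703
grasp_force: 0.0
```

Call:
{"op": "drive_tool", "data": {"motion": [[[-22,32,0],[0,0,0]],[[-22,32,0],[0,0,0]],[[-22,32,0],[0,0,0]],[[-22,32,0],[0,0,0]],[[-22,32,0],[0,0,0]]]}}

```text
time_s: 2.35
position: [0.4327, 0.273, 0.2226]
tcp_rot: [[0.337, 0.942, 0.0], [0.942, -0.337, 0.0], [0.0, 0.0, -1.0]]
force: [-0.0, 0.1, -0.4]
opening: 0.696
grasp_force: 0.0
```

Call:
{"op": "drive_tool", "data": {"motion": [[[-22,32,0],[0,0,0]],[[-22,32,0],[0,0,0]],[[-22,32,0],[0,0,0]],[[-22,32,0],[0,0,0]],[[-22,32,0],[0,0,0]]]}}

```text
time_s: 2.85
position: [0.5458, 0.1151, 0.2225]
tcp_rot: [[0.337, 0.941, -0.0], [0.941, -0.337, 0.0], [0.0, -0.0, -1.0]]
force: [-0.7, -0.4, 1.2]
opening: 0.701
grasp_force: 0.0
```

Call:
{"op": "drive_tool", "data": {"motion": [[[-20,30,0],[0,0,0]],[[0,0,0],[0,0,0]],[[0,0,0],[0,0,0]]]}}

```text
time_s: 3.15
position: [0.5663, 0.0869, 0.2221]
tcp_rot: [[0.34, 0.94, -0.001], [0.94, -0.34, 0.001], [0.0, -0.001, -1.0]]
force: [0.7, -0.1, -0.1]
opening: 0.699
grasp_force: 0.0
```

```bash
sed -i 's/s\["opening"\].round(2)/s["opening"]/' g.py; python3 -c "
from g import *
rep(-.010,.270,.055)
s=read_state();im=capture('wrist');cv2.imwrite('pics/w1.png',im[:,:,::-1])
np.save('w1.npy',im)"
```

```text
bed xy [-16.8 274.4] z 222.1 toolx-ey deg 0.06 F [ 0.7 -0.1 -0.1] t 3.15 op 0.6990083125499
tool shift mm [ -4.4   7.  167.1]
```

View pics/w1.png

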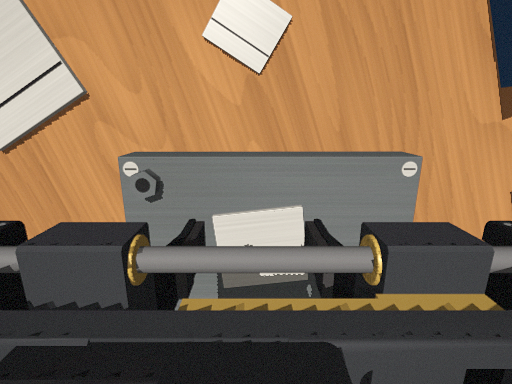

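The wrist view shows the plate's +y side from (213,215) to (303,206), with the nut at (147,185), well clear. The bed's far edge is level in the picture, so the tool is square to the bed.

```bash
python3 -c "
from g import *
c=cam('wrist',read_state())
for uv,z in [((213,215),.058),((303,206),.058),((125,155),.05),((420,155),.05),((147,185),.066)]:
  q=ray(c,uv,z)[0,:2]-E0;print(uv,(q@ex*1e3).round(1),(q@ey*1e3).round(1))"
```

```text
(213, 215) -66.6 230.1
(303, 206) 41.7 241.7
(125, 155) -168.4 301.5
(420, 155) 177.2 302.1
(147, 185) -139.8 269.2
```

Call:
{"op": "drive_tool", "data": {"motion": [[[-2,7,40],[0,0,0]],[[0,0,40],[0,0,0]],[[0,0,40],[0,0,0]],[[0,0,0],[0,0,0]]]}}

```text
time_s: 3.6
position: [0.5667, 0.0848, 0.0977]
tcp_rot: [[0.337, 0.941, -0.013], [0.941, -0.337, 0.001], [-0.004, -0.013, -1.0]]
force: [-1.0, 0.8, 0.4]
opening: 0.698
grasp_force: 0.0
```

Call:
{"op": "drive_tool", "data": {"motion": [[[0,0,20],[0,0,0]],[[0,0,10],[0,0,0]],[[0,0,8],[0,0,0]],[[0,0,0],[0,0,0]]]}}

```text
time_s: 4.0
position: [0.5721, 0.0837, 0.0648]
tcp_rot: [[0.339, 0.941, -0.0], [0.941, -0.339, 0.0], [-0.0, -0.0, -1.0]]
force: [0.2, 0.8, -0.4]
opening: 0.703
grasp_force: 0.0
```

```bash
python3 -c "
from g import *
rep(-.010,.250,.0535)"
```

```text
bed xy [-10.3 273.3] z 64.8 toolx-ey deg 0.09 F [ 0.2  0.8 -0.4] t 4.0 op 0.7026209470241245
tool shift mm [-23.3   0.2  11.3]
```

Call:
{"op": "drive_tool", "data": {"motion": [[[0,0,6],[0,0,0]],[[0,0,5],[0,0,0]],[[0,0,0],[0,0,0]],[[0,0,0],[0,0,0]]]}}

```text
time_s: 4.4
position: [0.5724, 0.0832, 0.0536]
tcp_rot: [[0.34, 0.94, -0.0], [0.94, -0.34, -0.0], [-0.0, -0.0, -1.0]]
force: [0.0, -0.1, -0.7]
opening: 0.7
grasp_force: 0.0
```

Call:
{"op": "drive_tool", "data": {"motion": [[[-5,0,0],[0,0,0]],[[-5,0,0],[0,0,0]],[[-5,0,0],[0,0,0]],[[-5,0,0],[0,0,0]],[[-4,0,0],[0,0,0]]]}}

```text
time_s: 4.9
position: [0.5644, 0.0604, 0.0536]
tcp_rot: [[0.341, 0.94, 0.001], [0.94, -0.341, 0.001], [0.001, 0.001, -1.0]]
force: [2.0, 2.4, -1.8]
opening: 0.703
grasp_force: 1.5
```

Call:
{"op": "drive_tool", "data": {"motion": [[[-4,0,0],[0,0,0]],[[-4,0,0],[0,0,0]],[[-4,0,0],[0,0,0]],[[-4,0,0],[0,0,0]],[[-4,0,0],[0,0,0]]]}}

```text
time_s: 5.4
position: [0.5575, 0.0419, 0.0537]
tcp_rot: [[0.341, 0.94, 0.0], [0.94, -0.341, 0.001], [0.001, 0.0, -1.0]]
force: [2.5, 3.3, 0.6]
opening: 0.698
grasp_force: 2.2
```

```bash
python3 -c "
from g import *
rep(-.010,.095,.0535)"
```

```text
bed xy [ -9.8 229.1] z 53.7 toolx-ey deg 0.01 F [2.5 3.3 0.6] t 5.4 op 0.6979020647779562
tool shift mm [-1.341e+02 -2.000e-01  1.000e-01]
```

Call:
{"op": "drive_tool", "data": {"motion": [[[-5,0,0],[0,0,0]],[[-5,0,0],[0,0,0]],[[-5,0,0],[0,0,0]],[[-5,0,0],[0,0,0]],[[-5,0,0],[0,0,0]]]}}

```text
time_s: 5.9
position: [0.5485, 0.0181, 0.0536]
tcp_rot: [[0.34, 0.94, -0.0], [0.94, -0.34, 0.0], [0.0, -0.0, -1.0]]
force: [1.9, 5.5, 1.3]
opening: 0.703
grasp_force: 2.5
```

Call:
{"op": "drive_tool", "data": {"motion": [[[-5,0,0],[0,0,0]],[[-5,0,0],[0,0,0]],[[-5,0,0],[0,0,0]],[[-5,0,0],[0,0,0]],[[-5,0,0],[0,0,0]]]}}

```text
time_s: 6.4
position: [0.54, -0.0054, 0.0536]
tcp_rot: [[0.34, 0.94, -0.001], [0.94, -0.34, 0.0], [0.0, -0.001, -1.0]]
force: [0.7, 4.5, 0.7]
opening: 0.698
grasp_force: 2.6
```

Call:
{"op": "drive_tool", "data": {"motion": [[[-5,0,0],[0,0,0]],[[-5,0,0],[0,0,0]],[[-5,0,0],[0,0,0]],[[-5,0,0],[0,0,0]],[[-5,0,0],[0,0,0]]]}}

```text
time_s: 6.9
position: [0.5314, -0.0288, 0.0536]
tcp_rot: [[0.34, 0.94, -0.001], [0.94, -0.34, 0.0], [0.0, -0.001, -1.0]]
force: [2.8, 4.6, 0.9]
opening: 0.698
grasp_force: 2.6
```

Call:
{"op": "drive_tool", "data": {"motion": [[[-5,0,0],[0,0,0]],[[-5,0,0],[0,0,0]],[[-5,0,0],[0,0,0]],[[-5,0,0],[0,0,0]],[[-5,0,0],[0,0,0]]]}}

```text
time_s: 7.4
position: [0.5227, -0.0522, 0.0536]
tcp_rot: [[0.34, 0.94, -0.001], [0.94, -0.34, 0.001], [0.0, -0.001, -1.0]]
force: [2.1, 5.7, 1.3]
opening: 0.702
grasp_force: 2.6
```

Call:
{"op": "drive_tool", "data": {"motion": [[[-5,0,0],[0,0,0]],[[-5,0,0],[0,0,0]],[[-4,0,0],[0,0,0]],[[-2,0,0],[0,0,0]],[[0,0,0],[0,0,0]]]}}

```text
time_s: 7.9
position: [0.5171, -0.0675, 0.0535]
tcp_rot: [[0.34, 0.94, -0.002], [0.94, -0.34, 0.0], [-0.0, -0.002, -1.0]]
force: [0.8, 2.6, 1.1]
opening: 0.699
grasp_force: 1.5
```

```bash
python3 -c "
from g import *
rep(-.010,.095,.0535)
im=capture('wrist')
cv2.imwrite('pics/w2.png',im[:,:,::-1])
a=capture('top'); np.save('t2.npy',a); cv2.imwrite('pics/t2.png',cv2.resize(a[100:300,170:370],None,fx=3,fy=3)[:,:,::-1])"
```

```text
bed xy [-10.4 112.5] z 53.5 toolx-ey deg 0.03 F [0.8 2.6 1.1] t 7.9 op 0.6985703894956502
tool shift mm [-17.5   0.4   0. ]
```

View pics/t2.png

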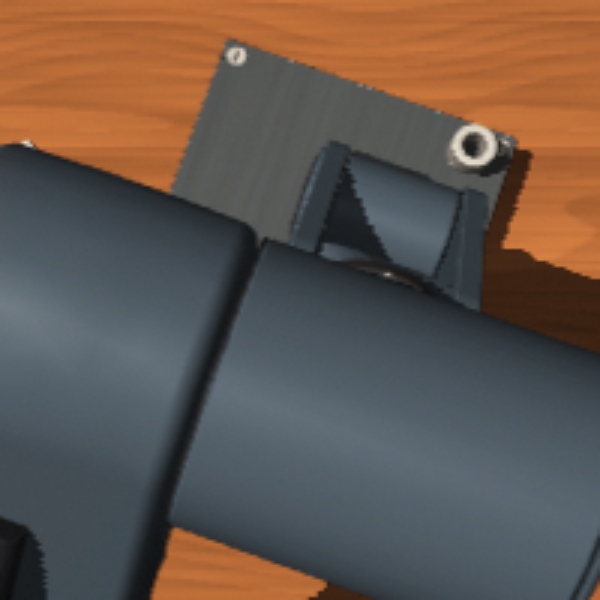

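Call:
{"op": "drive_tool", "data": {"motion": [[[-5,0,0],[0,0,0]],[[-5,0,0],[0,0,0]],[[-5,0,0],[0,0,0]],[[-5,0,0],[0,0,0]],[[-2,0,0],[0,0,0]]]}}

```text
time_s: 8.5
position: [0.5101, -0.0878, 0.0535]
tcp_rot: [[0.34, 0.94, -0.001], [0.94, -0.34, 0.001], [0.0, -0.001, -1.0]]
force: [2.3, 5.2, 1.4]
opening: 0.7
grasp_force: 2.6
```

Call:
{"op": "drive_tool", "data": {"motion": [[[0,0,0],[0,0,0]],[[0,0,0],[0,0,0]]]}}

```text
time_s: 8.7
position: [0.5101, -0.088, 0.0535]
tcp_rot: [[0.34, 0.941, -0.001], [0.941, -0.34, -0.0], [-0.0, -0.001, -1.0]]
force: [0.7, 2.9, 1.0]
opening: 0.698
grasp_force: 1.1
```

```bash
python3 -c "
from g import *
rep(-.010,.095,.0535)
a=capture('scene'); np.save('s2.npy',a); cv2.imwrite('pics/s2.png',cv2.resize(a[110:260,150:350],None,fx=4,fy=4)[:,:,::-1])"
```

```text
bed xy [-10.1  90.8] z 53.5 toolx-ey deg 0.07 F [0.7 2.9 1. ] t 8.7 op 0.6979985981735984
tool shift mm [ 4.2  0.1 -0. ]
```

View pics/s2.png

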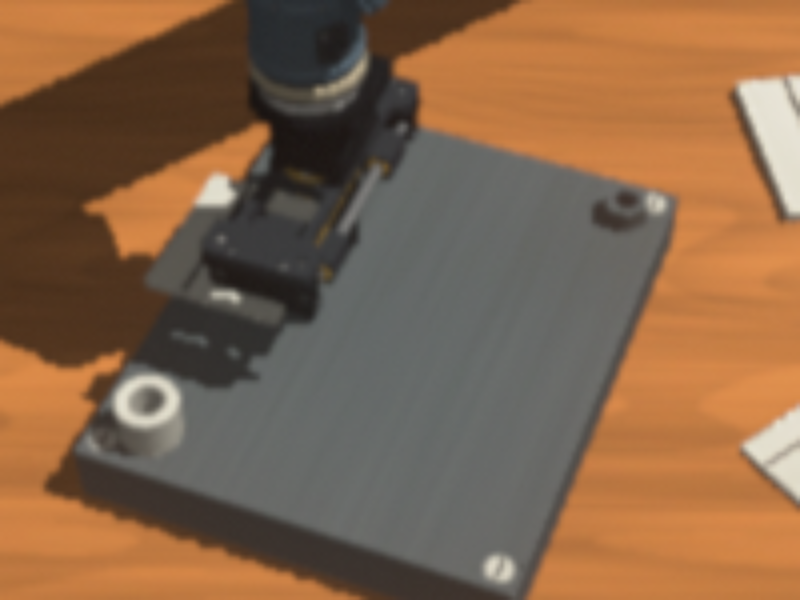

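The plate already overhangs the edge in the arm's shadow, with its corner at (148,285) in the crop, and the bush stands untouched. I'll back off, rise, and look from the wrist on the edge side.

Call:
{"op": "drive_tool", "data": {"motion": [[[10,0,0],[0,0,0]],[[10,0,0],[0,0,0]],[[0,0,-40],[0,0,0]],[[0,0,-45],[0,0,0]],[[0,0,-45],[0,0,0]]]}}

```text
time_s: 9.25
position: [0.5171, -0.0683, 0.1845]
tcp_rot: [[0.339, 0.941, -0.002], [0.941, -0.339, -0.0], [-0.001, -0.002, -1.0]]
force: [0.8, 0.0, -0.7]
opening: 0.7
grasp_force: 0.0
```

Call:
{"op": "drive_tool", "data": {"motion": [[[-35,0,-35],[0,0,0]],[[-45,0,0],[0,0,0]],[[-45,0,0],[0,0,0]],[[-45,0,0],[0,0,0]],[[-20,0,0],[0,0,0]]]}}

```text
time_s: 9.75
position: [0.4521, -0.2509, 0.2189]
tcp_rot: [[0.342, 0.94, 0.0], [0.94, -0.342, -0.003], [-0.002, 0.001, -1.0]]
force: [0.4, -0.2, 0.1]
opening: 0.703
grasp_force: 0.0
```

Call:
{"op": "drive_tool", "data": {"motion": [[[0,0,0],[0,0,0]],[[0,0,0],[0,0,0]],[[0,0,0],[0,0,0]]]}}

```text
time_s: 10.05
position: [0.4529, -0.2463, 0.2184]
tcp_rot: [[0.339, 0.941, -0.001], [0.941, -0.339, 0.001], [0.001, -0.001, -1.0]]
force: [0.5, -0.5, 0.1]
opening: 0.697
grasp_force: 0.0
```

```bash
python3 -c "
from g import *
rep(-.010,-.07,.22)
a=capture('wrist'); np.save('w3.npy',a); cv2.imwrite('pics/w3.png',cv2.resize(a[:240],None,fx=1.5,fy=1.5)[:,:,::-1])"
```

```text
bed xy [ -9.9 -77.5] z 218.4 toolx-ey deg 0.14 F [ 0.5 -0.5  0.1] t 10.05 op 0.6970905882708699
tool shift mm [ 7.5 -0.1 -1.6]
```

View pics/w3.png

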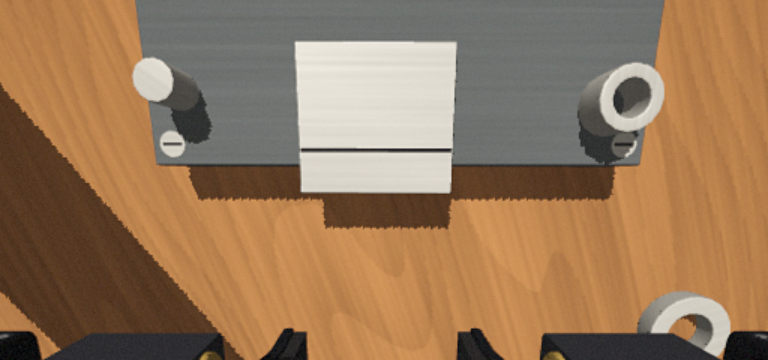

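Clear view: the scribed line is at row 150 (columns 300–452), the bed edge at row 164 and the leading side at row 192, all parallel. The dowel and bush are in place. Next I measure the remaining gap.

```bash
cat > m.py <<'E'
from g import *
def meas(a,s,cols_e,rows_e,rows_l,cols_p,rows_p,show=False):
    c=cam('wrist',s);g=cv2.cvtColor(a,cv2.COLOR_RGB2GRAY).astype(float);sat=cv2.cvtColor(a,cv2.COLOR_RGB2HSV)
    if show:
        for u in (180,320): print(u,[(r,int(g[r,u]),int(sat[r,u,1])) for r in range(104,114)])
        print([(r,int(g[r,250])) for r in range(95,132)])
    E=[]
    for u in cols_e:
        d=np.diff(g[rows_e[0]:rows_e[1],u]); w=np.clip(-d,0,None); k=w.argmax(); sl=slice(max(k-1,0),k+2)
        E.append((u,rows_e[0]+.5+(w[sl]*np.arange(len(d))[sl]).sum()/w[sl].sum()))
    L=[];D=[]
    for u in cols_p:
        p=g[rows_l[0]:rows_l[1],u]; w=np.clip(p.max()-20-p,0,None); L.append((u,rows_l[0]+(w*np.arange(len(p))).sum()/w.sum()))
        d=np.clip(-np.diff(g[rows_p[0]:rows_p[1],u]),0,None);k=d.argmax();sl=slice(max(k-1,0),k+2)
        D.append((u,rows_p[0]+.5+(d[sl]*np.arange(len(d))[sl]).sum()/d[sl].sum()))
    out=[]
    for n,q,z in (("edge",E,.05),("line",L,.058),("lead",D,.058)):
        P=ray(c,np.array(q),z)[:,:2]-E0; X,Y=P@ex,P@ey; k=abs(Y-np.median(Y))<.003; f=np.polyfit(X[k],Y[k],1)
        x0=-.01; out.append(np.polyval(f,x0)); print(n,"y at plate mid %.2f mm  angle %.2f deg"%(out[-1]*1e3,np.degrees(np.arctan(f[0]))),k.sum())
    print("line-edge %.2f  overhang %.2f"%((out[1]-out[0])*1e3,(out[0]-out[2])*1e3))
E
python3 -c "
from m import *
s=read_state()
meas(np.load('w3.npy'),s,list(range(145,192))+list(range(310,385)),(104,113),(95,105),range(208,296),(120,133),True)"
```

```text
180 [(104, 113, 9), (105, 114, 2), (106, 109, 9), (107, 118, 11), (108, 116, 9), (109, 74, 26), (110, 38, 27), (111, 56, 136), (112, 63, 152), (113, 66, 154)]
320 [(104, 114, 11), (105, 112, 7), (106, 111, 14), (107, 116, 9), (108, 110, 11), (109, 80, 19), (110, 44, 52), (111, 59, 166), (112, 71, 137), (113, 68, 144)]
[(95, 218), (96, 217), (97, 225), (98, 224), (99, 34), (100, 59), (101, 149), (102, 226), (103, 221), (104, 217), (105, 214), (106, 212), (107, 214), (108, 215), (109, 215), (110, 215), (111, 216), (112, 214), (113, 218), (114, 216), (115, 214), (116, 214), (117, 213), (118, 214), (119, 218), (120, 215), (121, 214), (122, 213), (123, 212), (124, 209), (125, 211), (126, 215), (127, 211), (128, 145), (129, 57), (130, 68), (131, 65)]
edge y at plate mid 1.08 mm  angle 0.12 deg 122
line y at plate mid 10.52 mm  angle 0.01 deg 88
lead y at plate mid -19.24 mm  angle -0.20 deg 88
line-edge 9.44  overhang 20.32
```

Call:
{"op": "drive_tool", "data": {"motion": [[[40,0,0],[0,0,0]],[[45,0,0],[0,0,0]],[[45,0,0],[0,0,0]],[[40,0,0],[0,0,0]],[[20,0,0],[0,0,0]]]}}

```text
time_s: 10.6
position: [0.5176, -0.0646, 0.2186]
tcp_rot: [[0.336, 0.942, -0.0], [0.942, -0.336, 0.001], [0.001, -0.0, -1.0]]
force: [-0.4, -0.8, 0.6]
opening: 0.699
grasp_force: 0.0
```

Call:
{"op": "drive_tool", "data": {"motion": [[[0,0,0],[0,0,0]],[[0,0,40],[0,0,0]],[[0,0,40],[0,0,0]],[[0,0,40],[0,0,0]],[[0,0,0],[0,0,0]]]}}

```text
time_s: 11.1
position: [0.5132, -0.068, 0.0942]
tcp_rot: [[0.34, 0.94, -0.011], [0.941, -0.34, 0.004], [-0.0, -0.012, -1.0]]
force: [-0.6, -0.4, 0.7]
opening: 0.696
grasp_force: 0.0
```

Call:
{"op": "drive_tool", "data": {"motion": [[[0,0,20],[0,0,0]],[[0,0,10],[0,0,0]],[[0,0,8],[0,0,0]],[[0,0,0],[0,0,0]],[[0,0,0],[0,0,0]]]}}

```text
time_s: 11.6
position: [0.5178, -0.0693, 0.0614]
tcp_rot: [[0.34, 0.94, 0.001], [0.94, -0.34, -0.001], [-0.0, 0.001, -1.0]]
force: [-0.0, 0.0, 0.1]
opening: 0.698
grasp_force: 0.0
```

```bash
python3 -c "
from g import *
rep(-.010,.0815,.0535)"
```

```text
bed xy [ -9.2 111. ] z 61.4 toolx-ey deg 0.05 F [-0.   0.   0.1] t 11.6 op 0.6976605191490113
tool shift mm [-29.5  -0.9   7.9]
```

Call:
{"op": "drive_tool", "data": {"motion": [[[0,0,5],[0,0,0]],[[0,0,3],[0,0,0]],[[0,0,0],[0,0,0]],[[-5,0,0],[0,0,0]],[[-5,0,0],[0,0,0]]]}}

```text
time_s: 12.1
position: [0.5138, -0.0788, 0.0526]
tcp_rot: [[0.34, 0.941, 0.0], [0.941, -0.34, -0.0], [-0.0, 0.0, -1.0]]
force: [0.6, 0.3, -0.3]
opening: 0.701
grasp_force: 0.0
```

Call:
{"op": "drive_tool", "data": {"motion": [[[-4,0,0],[0,0,0]],[[-4,0,0],[0,0,0]],[[-3,0,0],[0,0,0]],[[-3,0,0],[0,0,0]],[[-2,0,0],[0,0,0]]]}}

```text
time_s: 12.6
position: [0.5085, -0.0931, 0.0526]
tcp_rot: [[0.341, 0.94, 0.0], [0.94, -0.341, 0.001], [0.001, -0.0, -1.0]]
force: [1.3, 4.1, 0.9]
opening: 0.699
grasp_force: 2.5
```

Call:
{"op": "drive_tool", "data": {"motion": [[[0,0,0],[0,0,0]],[[0,0,0],[0,0,0]]]}}

```text
time_s: 12.8
position: [0.5084, -0.0934, 0.0526]
tcp_rot: [[0.34, 0.94, -0.0], [0.94, -0.34, 0.0], [0.0, -0.0, -1.0]]
force: [0.6, 3.2, 1.0]
opening: 0.701
grasp_force: 1.8
```

```bash
python3 -c "
from g import *
rep(-.010,.0813,.0535)"
```

```text
bed xy [-9.8 85.2] z 52.6 toolx-ey deg 0.05 F [0.6 3.2 1. ] t 12.8 op 0.7011948539192092
tool shift mm [-3.9 -0.2 -0.9]
```

Then the last 3.9 mm, back off, and look again.

Call:
{"op": "drive_tool", "data": {"motion": [[[-1.5,0,0],[0,0,0]],[[-1.4,0,0],[0,0,0]],[[-1,0,0],[0,0,0]],[[0,0,0],[0,0,0]],[[0,0,0],[0,0,0]]]}}

```text
time_s: 13.3
position: [0.5071, -0.097, 0.0526]
tcp_rot: [[0.34, 0.94, -0.0], [0.94, -0.34, 0.0], [0.0, -0.0, -1.0]]
force: [1.6, 4.9, 0.6]
opening: 0.699
grasp_force: 2.5
```

Call:
{"op": "drive_tool", "data": {"motion": [[[10,0,0],[0,0,0]],[[15,0,0],[0,0,0]],[[0,0,-40],[0,0,0]],[[0,0,-45],[0,0,0]],[[0,0,-45],[0,0,0]]]}}

```text
time_s: 13.8
position: [0.5153, -0.0728, 0.1834]
tcp_rot: [[0.339, 0.941, -0.002], [0.941, -0.339, -0.0], [-0.001, -0.002, -1.0]]
force: [0.7, 0.4, 0.3]
opening: 0.703
grasp_force: 0.0
```

Call:
{"op": "drive_tool", "data": {"motion": [[[-35,0,-35],[0,0,0]],[[-45,0,0],[0,0,0]],[[-45,0,0],[0,0,0]],[[-45,0,0],[0,0,0]],[[-15,0,0],[0,0,0]]]}}

```text
time_s: 14.3
position: [0.4521, -0.2509, 0.2179]
tcp_rot: [[0.342, 0.94, 0.0], [0.94, -0.342, -0.003], [-0.003, 0.001, -1.0]]
force: [0.3, -0.2, -0.1]
opening: 0.699
grasp_force: 0.0
```

Call:
{"op": "drive_tool", "data": {"motion": [[[0,0,0],[0,0,0]],[[0,0,0],[0,0,0]],[[0,0,0],[0,0,0]]]}}

```text
time_s: 14.6
position: [0.453, -0.2458, 0.2173]
tcp_rot: [[0.338, 0.941, -0.001], [0.941, -0.338, 0.001], [0.001, -0.001, -1.0]]
force: [-0.3, -0.4, 0.1]
opening: 0.7
grasp_force: 0.0
```

```bash
python3 -c "
from m import *
rep()
s=read_state();a=capture('wrist'); np.save('w4.npy',a); cv2.imwrite('pics/w4.png',cv2.resize(a[:240],None,fx=1.5,fy=1.5)[:,:,::-1])
g=cv2.cvtColor(a,cv2.COLOR_RGB2GRAY);print([(r,int(g[r,250]),int(g[r,180])) for r in range(98,140)])"
```

```text
bed xy [-10. -77.] z 217.3 toolx-ey deg 0.16 F [-0.3 -0.4  0.1] t 14.6 op 0.6995645061316265
[(98, 217, 115), (99, 214, 118), (100, 218, 118), (101, 220, 114), (102, 220, 115), (103, 223, 117), (104, 220, 112), (105, 219, 117), (106, 222, 115), (107, 222, 116), (108, 144, 118), (109, 39, 96), (110, 82, 56), (111, 174, 53), (112, 224, 67), (113, 218, 67), (114, 217, 63), (115, 214, 62), (116, 214, 64), (117, 215, 63), (118, 214, 68), (119, 214, 69), (120, 216, 65), (121, 215, 62), (122, 216, 65), (123, 216, 64), (124, 216, 66), (125, 213, 66), (126, 213, 64), (127, 214, 65), (128, 217, 66), (129, 217, 68), (130, 214, 68), (131, 215, 66), (132, 211, 96), (133, 210, 159), (134, 211, 154), (135, 214, 152), (136, 215, 150), (137, 190, 151), (138, 55, 156), (139, 62, 156)]
```

View pics/w4.png

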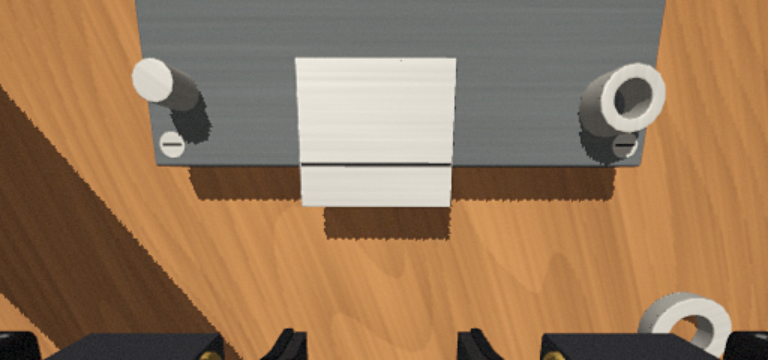

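The line at row 163 now lies on the bed edge at row 164. The plate is square and nothing else has moved.

```bash
python3 -c "
from m import *
meas(np.load('w4.npy'),read_state(),list(range(145,192))+list(range(310,385)),(104,113),(104,115),range(208,296),(130,143))"
```

```text
edge y at plate mid 1.06 mm  angle 0.03 deg 122
line y at plate mid 1.01 mm  angle -0.04 deg 88
lead y at plate mid -28.84 mm  angle -0.02 deg 88
line-edge -0.06  overhang 29.91
```

```bash
python3 -c "
from rig import *
print(hand_in())"
```

```text
the job is handed in; nothing more can be done
None
```

The plate is in place and handed in: the scribed line is within about 0.1 mm of the bed edge, giving 29.9 mm of overhang, square to within 0.1°. The loose parts in the last view had not moved, and the hand is clear.

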